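Move the test cartridge to the other bay

ROBOT

A 7-joint arm with a two-finger parallel gripper is mounted at the origin on the work surface. World frame = base frame: x ahead of the robot, y to its left, z up, the work surface at z = 0. Lengths are in m, angles in rad, forces in N, time in s.
With the tool pointing down it reaches from about 0.425 to 0.975 m from the base axis. Payload 16.7 kg.
Tool frame: the origin (TCP) lies midway between the tips of the shut fingers; the grasp point (between the pads) lies 19 mm behind it; z points along the fingers, y is the line along which they close (so a half turn about z gives the same grasp; the last joint's range is limited). The gripper opens to 85 mm and grips with 20 to 120 N. Pads are 22 mm wide; open, the fingers measure 114 mm over their backs; the gripper's body (76 mm by 85 mm) begins 54 mm behind the grasp point. The pads swing forward as they close: fully open they stand 13 mm farther back than shut.
Start: joints at [0.967, 0.426, 0.074, 1.606, -0.034, 1.111, -0.067], TCP at [0.296, -0.606, 0.231] pointing down, gripper open.
Joint ranges: [-2.85, 2.85], [-0.5, 2.14], [-1.23, 1.37], [0.21, 2.46], [-1.02, 4.16], [0.16, 2.05], [-2.73, 2.73]. Speed limits (rad/s): [1.89, 1.89, 2.39, 2.39, 3.01, 3.01, 3.01].

INTERFACE

Orientations are given as a 3x3 rotation matrix whose columns are the frame's x, y, z axes.
In Python, from cell import observe, get_image, job_done gives the robot as it stands.
- The arm moves only by the tool arm_command, never from a script. Its argument "deltas" is a list of rows, each an object of numbers: "tx", "ty", "tz": the shift along the tool's x, y, z in units of 60 mm (1.0 is 60 mm); "wx", "wy", "wz": the turn, a rotation vector about the tool's x, y, z in degrees; "fingers": the finger opening in mm, from 0 to 85.4. In form: [{"tx": .., "ty": .., "tz": .., "wx": .., "wy": .., "wz": .., "fingers": ..}, ...]. A call has 1 to 12 rows; each row is the pose to reach, as a shift and turn from the pose commanded when the call began, along the tool's axes at that moment; what a row does not reach only later rows make up. A row lasts 1/8 s, in which the tool goes at most 62.5 mm and 10.7 degrees, less where a joint would pass 70% of its speed; a pose out of reach is approached as far as the arm can. A call with a gripper value outside its range is refused whole. The fingers move at their own pace and stop on an object; "grip_force" is the grip in N (left out, the last holds). Time passes only in rows, so rows that repeat a pose let the fingers close. It gives the time, the measured TCP pose, the force, the opening and the grip force at its end, in the units of the state.
- observe(): the state, without advancing time (a new reading comes with each control period).
- get_image(name): name is "scene" or "top" or "wrist"; returns a dict with "pixels" (420x560x3 uint8, red, green, blue), "vfov" (degrees; the focal length in pixels is half the picture's height over the tangent of half this angle, whatever the lens; pixels are square), "cx", "cy" (the principal point, pixels), "rvec" (rotation vector, rad) and "tvec" (3), from world to camera coordinates, as OpenCV has them. Camera axes: x right, y down, z forward; pixel columns grow to the right and rows downward; lengths in m; the calibration is good to about 2 mm. The wrist camera is an equidistant fisheye: a pixel r from the principal point sees the ray r / f radians off the axis. A picture is of the moment at which its call begins. There is no depth.
- job_done(): hands the job in; it is judged then, once.
The state is a dict: "time_s": time; "joint_positions": joint angles; "qvel": joint speeds; "joint_torque": joint torques, N m; "tcp_pos": TCP position; "eef_rot": TCP orientation; "wrist_force": force on the tool from outside, world axes, zero at the start; "ft_torque": the same for the moment, N m; "finger_gap": finger opening in m; "finger_force": force on a finger pad.
Only numpy, scipy, OpenCV 4.12 (cv2) and the standard library are available. Lean on these libraries where they do the work, as an engineer would, in place of code of your own. Each camera call takes 0.05 s, during which the arm holds its last target. There are 200 camera calls.

TASK

Move the orange test cartridge from the bay it is caught in to the other, empty bay: press it down so that its catch lets go and it springs up by itself, draw it out, and push it down into the empty bay until that bay's catch holds it down. The catches are delicate: press slowly, stop and ease off as soon as you feel the firm end of the travel, and leave the lamp, the key cap and the adjuster where they lie.

Things in the scene. Friction and masses are not known exactly. Their poses are not given: they have to be found in the camera images.
- cartridge_mid (a point): Centre (half-way up) of the orange test cartridge: upright box 26 (x) by 46 (y) by 70 mm (z), top 35 mm above this point, lowest 4 mm stepped in 2.5 mm all round; 0.11 kg; fits either way round. At the start it is caught in bay_a, its top about 8 mm above the rim; let go, its top stands 40 mm above the rim: grasp it there across the 26 mm.
- bay_a_mouth (a point): Centre of the slot mouth, at rim height (92 mm above the desk), of the bay that holds the cartridge at the start: fixed grey block 100 (x) by 84 (y) by 92 mm, flat top, brass strips. Vertical slot 28.6 (x) by 48.6 mm (y), 4 mm chamfer at the mouth; axes as the block's. Which side of the desk each bay is on varies.
- bay_b_mouth (a point): The same point of the other, empty bay: same block and slot, own place and yaw. An inserted cartridge first rests on the raised carriage, its top 40 mm above the rim and its foot 30 mm down the slot; from there press its top down to the end stop.
- bay_a_carriage_top (a point): Middle of the top of bay_a's sprung carriage, under the cartridge; pushes up with 3 N (raised) to 5 N (down). Push-push catch: press the cartridge's top 8 to 9 mm below where it is caught, to a firm end stop (about 8 N per mm), and lift off: it rises by itself in about 1 s. Over 20 N between cartridge and bay does damage: press at 15 mm/s or less and stop at 9 to 12 N.
- bay_b_carriage_top (a point): The same in bay_b, raised and empty at the start. How deep its catch sits is unknown: the caught cartridge's top is 6 to 24 mm above the rim, the end stop 8 to 9 mm lower; find it by feel, same forces and limit. After a full press and lifting off it stays caught 8 to 9 mm above the stop. If it rises to 40 mm it was not caught: press again. Each full press switches caught and free.
- lamp: chrome signal lamp with amber glass, 32 mm across, 40 mm high, standing loose on the desk; origin at the centre of its underside. Leave alone.
- key_cap: amber bakelite key cap, 26 mm across, 16 mm high, loose; origin at the centre of its underside. Leave alone.
- adjuster: steel relay adjuster, flat tool 126 mm long lying along its x, 7 mm high, loose; origin at the underside near mid-length. Leave alone.
Mind the look-alikes: they are no part of the job. Of the things shaped like the part that bears cartridge_mid, the orange one is meant.

How it is judged:
On the way, in this order (a step that is already met when the one before it is completed fails the run):
1. the cartridge has sprung up in its first bay, untouched by the fingers (z of cartridge_mid in the frame of bay_a_mouth between -0.001 and 0.015 m and horizontal distance between cartridge_mid and bay_a_mouth below 0.006 m and contact force between the fingers and cartridge below 0.2 N), for 0.2 s.
2. the cartridge has been drawn clear of its first bay (z of cartridge_mid in the frame of bay_a_mouth above 0.041 m), for 0.05 s.
At the end, for the whole second after the job is handed in: the cartridge stands upright (within 0.08 rad) in the slot of bay_b (centre within 5 mm), held down by the catch with its top no more than 30 mm above the rim, at rest and with nothing pressing on it (horizontal distance between cartridge_mid and bay_b_mouth below 0.005 m and z of cartridge_mid in the frame of bay_b_mouth below -0.005 m and angle between cartridge_mid's own z axis and vertical below 0.08 rad and linear speed of cartridge below 0.01 m/s); the robot touches nothing.
It fails at once if more than 20 N between the cartridge and the first bay (contact force between cartridge and bay_a above 20 N).
It fails at once if more than 20 N between the cartridge and the second bay (contact force between cartridge and bay_b above 20 N).
It fails at once if the lamp, the key cap or the adjuster moved by more than 15 mm (distance of any of lamp, key_cap, adjuster from where it was at the start of the episode above 0.015 m).
It also fails if it takes over 64 s, if anything falls off the work surface, if the arm or the gripper's body presses on something with over 40 N, if the wrist force passes 120 N, or if a joint passes its speed limit or range.

## Working session

There is one attempt and no reset: what is moved stays moved. The work goes in short steps, Python scripts to look and compute and a tool call to move; the robot and the scene stay as the last step left them, time stands still between calls to the robot, and variables do not carry over. Pictures are saved under pics/ and viewed, at most 10 in all, crops included, and the job is handed in when it is done.

Besides the shell and the picture viewer there is one more tool, called after "Call:" by a JSON object that holds its "op" and its "data", one argument or row to a line. arm_command: Moves the arm, as the interface text tells. Its arguments: {"type":"object","properties":{"deltas":{"type":"array","items":{"type":"object","properties":{"tx":{"type":"number"},"ty":{"type":"number"},"tz":{"type":"number"},"wx":{"type":"number"},"wy":{"type":"number"},"wz":{"type":"number"},"fingers":{"type":"number"}}}},"grip_force":{"type":"number"}},"required":["deltas"]}

```bash
mkdir -p pics
cat > h.py <<'E'
import numpy as np, cv2
from cell import observe, get_image, job_done
def save(n,fn,crop=None,s=1):
    d=get_image(n); p=d["pixels"][:,:,::-1]
    np.savez('pics/'+fn+'.npz',**{k:np.array(v) for k,v in d.items()})
    cv2.imwrite('pics/'+fn+'.png',p); return d
def load(fn): return dict(np.load('pics/'+fn+'.npz'))
def ray(d,u,v,fish=False):
    f=210/np.tan(np.radians(float(d["vfov"]))/2)
    R=cv2.Rodrigues(np.array(d["rvec"],float))[0]; t=np.array(d["tvec"],float).ravel()
    x,y=(u-d["cx"])/f,(v-d["cy"])/f
    if fish:
        r=np.hypot(x,y); k=np.sin(r)/r if r>1e-9 else 1; c=np.array([x*k,y*k,np.cos(r)])
    else: c=np.array([x,y,1.])
    return -R.T@t, R.T@c
def onz(d,u,v,z,fish=False):
    o,r=ray(d,u,v,fish); return o+r*(z-o[2])/r[2]
def proj(d,P):
    f=210/np.tan(np.radians(float(d["vfov"]))/2)
    c=cv2.Rodrigues(np.array(d["rvec"],float))[0]@P+np.array(d["tvec"],float).ravel()
    return d["cx"]+f*c[0]/c[2], d["cy"]+f*c[1]/c[2]
E
python3 - <<'E'
from h import *
a=save("top","t0");b=save("scene","s0");c=save("wrist","w0")
A=[cv2.imread(f'pics/{n}.png') for n in("t0","s0")]
for d in(a,b,c):print(d["vfov"],d["cx"],d["cy"],ray(d,d["cx"],d["cy"]))
print(observe())
E
```

```text
49.97356890926647 275.1015322768456 211.0686495998956 (array([ 0.46176781, -0.06013817,  0.99316946]), array([ 0.1525994 , -0.00778506, -0.98825746]))
50.208359190944485 280.42538496504653 206.21965697329873 (array([0.91640427, 0.43399894, 0.62853398]), array([-0.3984304 , -0.6343075 , -0.66250073]))
65.70646984690485 279.5686950287723 209.60821482199617 (array([ 0.36973789, -0.57111915,  0.37350994]), array([-0.28446679, -0.13751714, -0.94877167]))
{'time_s': 0.15, 'joint_positions': array([ 0.96649202,  0.42658559,  0.07384458,  1.6064196 , -0.03410391,
        1.1107968 , -0.0670965 ]), 'qvel': array([ 0.00026732, -0.0025214 ,  0.00193427, -0.00315214, -0.00082117,
       -0.00109904, -0.00133463]), 'joint_torque': array([ 5.27255193e-03, -9.50312376e+01,  3.76418039e+00, -4.63757944e+01,
        1.93707336e-02,  7.84343574e-03, -2.04074138e-05]), 'tcp_pos': array([ 0.29637833, -0.6061241 ,  0.23079078]), 'eef_rot': array([[ 8.98355093e-01,  4.39269748e-01, -4.63494862e-04],
       [ 4.39269990e-01, -8.98354711e-01,  8.30165913e-04],
       [-5.17160208e-05, -9.49383159e-04, -9.99999548e-01]]), 'wrist_force': array([-0.76926748, -0.34645157, -0.42548034]), 'ft_torque': array([-0.00308192,  0.02361826, -0.00818304]), 'finger_force': 0.0, 'finger_gap': 0.08535150599803697}
```

View pics/t0.png

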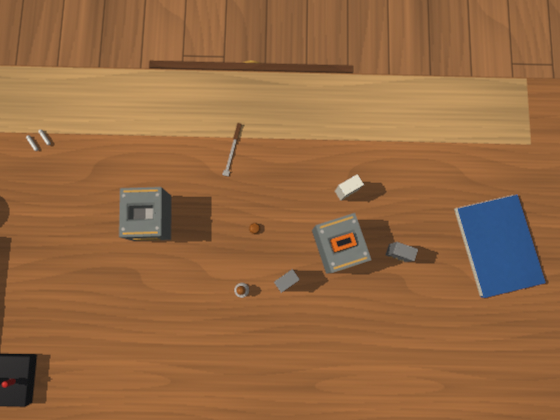

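View pics/s0.png

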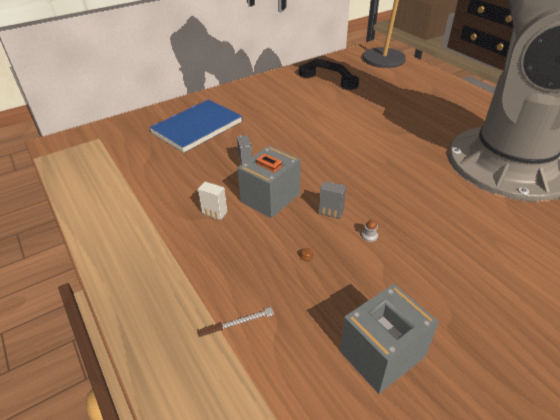

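The top view shows the bay with the orange cartridge at about (343,243) and the empty bay at (145,213). The look-alikes are white at (349,187) and dark grey at (287,281) and (402,252). The orange one at (343,243), in the bay, fits the description. The lamp is at (242,290), the key cap at (254,228) and the adjuster near (233,150). I'll confirm with enlarged crops.

Run:
```python
import cv2,numpy as np
p=cv2.imread('pics/t0.png')
f=lambda x,y:cv2.resize(p[y:y+72,x:x+72],None,fx=5.5,fy=5.5,interpolation=cv2.INTER_CUBIC)
im=np.hstack([f(307,207),f(110,177)])
for k in range(0,72,10):
    for o in(0,396):
        cv2.line(im,(o+int(k*5.5),0),(o+int(k*5.5),8),(255,255,255),1)
    cv2.line(im,(0,int(k*5.5)),(8,int(k*5.5)),(255,255,255),1)
cv2.imwrite('pics/c0.png',im)
```

```text
(no output)
```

View pics/c0.png

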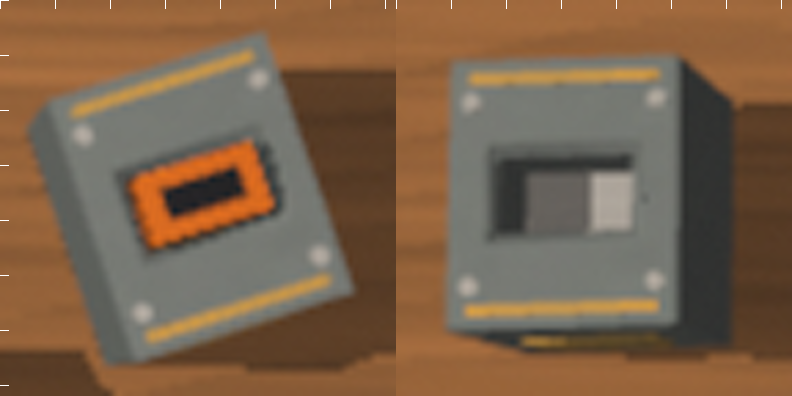

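The orange cartridge sits in the left crop's slot, centred near (204,195). The right crop shows the empty slot centred near (562,192). The top-face corners are clear in both.

```bash
cat >> h.py <<'E'
def fit(P,L):
    # P: world pts Nx2, L: local pts -> centre, yaw
    P=np.array(P);L=np.array(L);pc=P.mean(0);lc=L.mean(0)
    H=(L-lc).T@(P-pc);yaw=np.arctan2(H[0,1]-H[1,0],H[0,0]+H[1,1])
    c,s=np.cos(yaw),np.sin(yaw);R=np.array([[c,-s],[s,c]]);t=pc-R@lc
    return t,yaw,np.linalg.norm((L@R.T+t)-P,axis=1)
E
python3 - <<'E'
from h import *
d=load('t0')
L=np.array([[.05,.042],[.05,-.042],[-.05,-.042],[-.05,.042]])
A=[(48,103),(267,37),(353,292),(133,362)]
B=[(453,62),(681,57),(677,325),(447,330)]
for C,ox,oy,o in((A,307,207,0),(B,110,177,396)):
    P=[onz(d,(x-o)/5.5-.5+ox,y/5.5-.5+oy,.092)[:2] for x,y in C]
    t,y,r=fit(P,L);print(t,np.degrees(y),r*1e3,np.hypot(*t))
for x,y,n in((204,195,'cart z.100'),):
    print(n,onz(d,x/5.5-.5+307,y/5.5-.5+207,.1))
print('slotB',onz(d,(562-396)/5.5-.5+110,192/5.5-.5+177,.092))
o=observe();print(np.degrees(np.arctan2(*o['eef_rot'][1::-1,1])))
for n,u,v,z in(('lamp',242,290,.03),('cap',254,228,.016),('adj1',239,125,.007),('adj2',226,174,.007),('g1',287,281,.07),('g2',402,252,.07),('w',349,187,.07)):print(n,onz(d,u,v,z))
E
```

```text
[ 0.5404119  -0.20449724] 18.371620651632206 [0.78702708 1.19105893 1.07173805 0.76276171] 0.5778097803590826
[0.59398958 0.20482507] 2.6616883236386872 [0.24472802 0.33684792 0.33203208 0.57911917] 0.6283127683612407
cart z.100 [ 0.54061885 -0.20459206  0.1       ]
slotB [0.59411043 0.20578354 0.092     ]
-63.94268987783878
lamp [ 0.44091357 -0.00156016  0.03      ]
cap [ 0.57427762 -0.0226053   0.016     ]
adj1 [0.81067939 0.01848029 0.007     ]
adj2 [0.69558549 0.04380619 0.007     ]
g1 [ 0.46159143 -0.09446603  0.07      ]
g2 [ 0.5252295  -0.32935667  0.07      ]
w [ 0.65876922 -0.2210783   0.07      ]
```

Both bays check out: corner residuals are about 1 mm, the cartridge centre lies on bay A's centre, and the reach is fine. I'll move above bay A with the fingers closing, turning tool y to 18.4°.

Call:
{"op": "arm_command", "data": {
  "deltas": [
    {"tx": 0.66, "ty": -0.42, "wz": -8.2, "fingers": 0},
    {"tx": 1.32, "ty": -0.85, "wz": -16.5, "fingers": 0},
    {"tx": 1.98, "ty": -1.27, "wz": -24.7, "fingers": 0},
    {"tx": 2.64, "ty": -1.69, "wz": -32.9, "fingers": 0},
    {"tx": 3.3, "ty": -2.11, "wz": -41.2, "fingers": 0},
    {"tx": 3.96, "ty": -2.54, "wz": -49.4, "fingers": 0},
    {"tx": 4.62, "ty": -2.96, "wz": -57.6, "fingers": 0},
    {"tx": 5.28, "ty": -3.38, "wz": -65.8, "fingers": 0},
    {"tx": 5.94, "ty": -3.8, "wz": -74.1, "fingers": 0},
    {"tx": 6.595, "ty": -4.227, "wz": -82.3, "fingers": 0},
    {"tx": 6.595, "ty": -4.227, "wz": -82.3, "fingers": 0},
    {"tx": 6.595, "ty": -4.227, "wz": -82.3, "fingers": 0}
  ],
  "grip_force": 30
}}

```text
$.deltas[0]: bad value
```

Run:
```python
from h import *
o=observe();print(o['time_s'],o['tcp_pos'],o['eef_rot'],o['wrist_force'],o['finger_gap'],o['joint_positions'])
save('wrist','w1')
```

```text
0.15 [ 0.29637833 -0.6061241   0.23079078] [[ 8.98355093e-01  4.39269748e-01 -4.63494862e-04]
 [ 4.39269990e-01 -8.98354711e-01  8.30165913e-04]
 [-5.17160208e-05 -9.49383159e-04 -9.99999548e-01]] [-0.76926748 -0.34645157 -0.42548034] 0.08535150599803697 [ 0.96649202  0.42658559  0.07384458  1.6064196  -0.03410391  1.1107968
 -0.0670965 ]
```

View pics/w1.png

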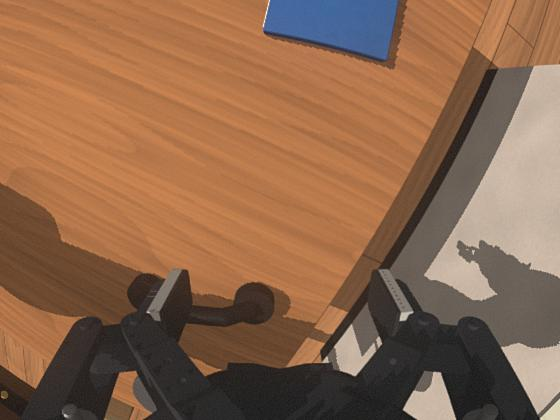

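The call was refused, so the picture only shows the start pose. A row probably needs every key, so I'll send complete rows.

Call:
{"op": "arm_command", "data": {
  "deltas": [
    {"tx": 0.66, "ty": -0.42, "tz": 0, "wx": 0, "wy": 0, "wz": -8.2, "fingers": 0},
    {"tx": 1.32, "ty": -0.85, "tz": 0, "wx": 0, "wy": 0, "wz": -16.5, "fingers": 0},
    {"tx": 1.98, "ty": -1.27, "tz": 0, "wx": 0, "wy": 0, "wz": -24.7, "fingers": 0},
    {"tx": 2.64, "ty": -1.69, "tz": 0, "wx": 0, "wy": 0, "wz": -32.9, "fingers": 0},
    {"tx": 3.3, "ty": -2.11, "tz": 0, "wx": 0, "wy": 0, "wz": -41.2, "fingers": 0},
    {"tx": 3.96, "ty": -2.54, "tz": 0, "wx": 0, "wy": 0, "wz": -49.4, "fingers": 0},
    {"tx": 4.62, "ty": -2.96, "tz": 0, "wx": 0, "wy": 0, "wz": -57.6, "fingers": 0},
    {"tx": 5.28, "ty": -3.38, "tz": 0, "wx": 0, "wy": 0, "wz": -65.8, "fingers": 0},
    {"tx": 5.94, "ty": -3.8, "tz": 0, "wx": 0, "wy": 0, "wz": -74.1, "fingers": 0},
    {"tx": 6.595, "ty": -4.227, "tz": 0, "wx": 0, "wy": 0, "wz": -82.3, "fingers": 0},
    {"tx": 6.595, "ty": -4.227, "tz": 0, "wx": 0, "wy": 0, "wz": -82.3, "fingers": 0},
    {"tx": 6.595, "ty": -4.227, "tz": 0, "wx": 0, "wy": 0, "wz": -82.3, "fingers": 0}
  ],
  "grip_force": 30
}}

```text
time_s: 1.7
tcp_pos: [0.5402, -0.2052, 0.2311]
eef_rot: [[-0.314, 0.949, -0.001], [0.949, 0.314, -0.0], [0.0, -0.001, -1.0]]
wrist_force: [-0.2, -0.0, -0.0]
finger_gap: -0.0002
finger_force: 0.0
```

Run:
```python
from h import *
o=observe();print(o['time_s'],o['tcp_pos'],o['eef_rot'],o['wrist_force'],o['finger_gap'],o['joint_positions'])
save('wrist','w1')
```

```text
1.7 [ 0.54023344 -0.20519208  0.23113456] [[-3.13780460e-01  9.49495417e-01 -5.25237296e-04]
 [ 9.49495561e-01  3.13780444e-01 -1.14190548e-04]
 [ 5.63857904e-05 -5.34541244e-04 -9.99999856e-01]] [-0.22266005 -0.02644991 -0.04433353] -0.00017503698572321578 [ 0.56145663  0.2934512  -0.37528961  1.80838962  0.12189712  1.06279985
  0.46042912]
```

View pics/w1.png

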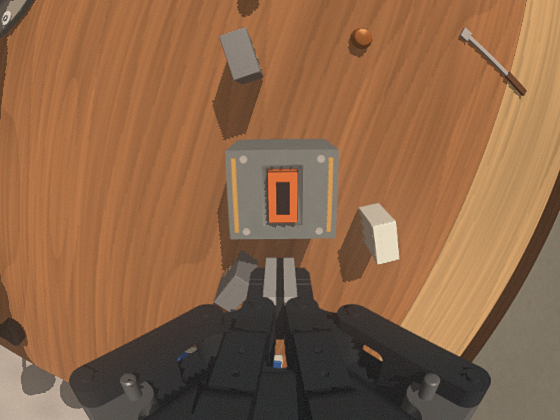

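The wrist view shows the orange cartridge centred near (283,196), with bay A's top face from (227,150) to (338,238). I'll check it against the top-view measurement.

Run:
```python
from h import *
d=load('w1')
C=[(336,150),(338,237),(230,239),(227,150)]
L=[[.05,.042],[.05,-.042],[-.05,-.042],[-.05,.042]]
P=[onz(d,x,y,.092,True)[:2] for x,y in C]
t,y,r=fit(P,L);print(t,np.degrees(y),r*1e3)
P=[onz(d,x,y,.1,True)[:2] for x,y in[(268,170),(297,169),(299,223),(268,224)]]
print('cart',np.mean(P,0),np.linalg.norm(np.diff(P,axis=0),axis=1))
```

```text
[ 0.54306981 -0.20422307] 19.297775006343283 [2.79533419 1.93151693 0.98114777 1.80772104]
cart [ 0.54286841 -0.20340184] [0.0248846  0.04947761 0.02797138]
```

The wrist and top views agree within 3 mm. I'll centre on the mean and go down to just above the cartridge top at z = 0.100.

Call:
{"op": "arm_command", "data": {
  "deltas": [
    {"tx": 0.01, "ty": 0.02, "tz": 0.5, "wx": 0, "wy": 0, "wz": 0, "fingers": 0},
    {"tx": 0.01, "ty": 0.02, "tz": 1.1, "wx": 0, "wy": 0, "wz": 0, "fingers": 0},
    {"tx": 0.01, "ty": 0.02, "tz": 1.6, "wx": 0, "wy": 0, "wz": 0, "fingers": 0},
    {"tx": 0.01, "ty": 0.02, "tz": 1.9, "wx": 0, "wy": 0, "wz": 0, "fingers": 0},
    {"tx": 0.01, "ty": 0.02, "tz": 2.05, "wx": 0, "wy": 0, "wz": 0, "fingers": 0},
    {"tx": 0.01, "ty": 0.02, "tz": 2.05, "wx": 0, "wy": 0, "wz": 0, "fingers": 0},
    {"tx": 0.01, "ty": 0.02, "tz": 2.05, "wx": 0, "wy": 0, "wz": 0, "fingers": 0}
  ]
}}

```text
time_s: 2.62
tcp_pos: [0.542, -0.204, 0.1093]
eef_rot: [[-0.315, 0.949, 0.001], [0.949, 0.315, -0.0], [-0.001, 0.001, -1.0]]
wrist_force: [-0.7, -0.5, 0.3]
finger_gap: 0.0004
finger_force: 0.0
```

Call:
{"op": "arm_command", "data": {
  "deltas": [
    {"tx": 0, "ty": 0, "tz": 0.02, "wx": 0, "wy": 0, "wz": 0, "fingers": 0},
    {"tx": 0, "ty": 0, "tz": 0.04, "wx": 0, "wy": 0, "wz": 0, "fingers": 0},
    {"tx": 0, "ty": 0, "tz": 0.06, "wx": 0, "wy": 0, "wz": 0, "fingers": 0},
    {"tx": 0, "ty": 0, "tz": 0.08, "wx": 0, "wy": 0, "wz": 0, "fingers": 0},
    {"tx": 0, "ty": 0, "tz": 0.1, "wx": 0, "wy": 0, "wz": 0, "fingers": 0},
    {"tx": 0, "ty": 0, "tz": 0.12, "wx": 0, "wy": 0, "wz": 0, "fingers": 0},
    {"tx": 0, "ty": 0, "tz": 0.14, "wx": 0, "wy": 0, "wz": 0, "fingers": 0},
    {"tx": 0, "ty": 0, "tz": 0.16, "wx": 0, "wy": 0, "wz": 0, "fingers": 0}
  ]
}}

```text
time_s: 3.62
tcp_pos: [0.5417, -0.2038, 0.0989]
eef_rot: [[-0.315, 0.949, 0.0], [0.949, 0.315, -0.0], [-0.0, 0.0, -1.0]]
wrist_force: [-1.1, 0.4, 4.4]
finger_gap: -0.0001
finger_force: 2.3
```

Contact is at about z = 0.100 with 4 N, as expected. I'll press on slowly.

Call:
{"op": "arm_command", "data": {
  "deltas": [
    {"tx": 0, "ty": 0, "tz": 0.02, "wx": 0, "wy": 0, "wz": 0, "fingers": 0},
    {"tx": 0, "ty": 0, "tz": 0.04, "wx": 0, "wy": 0, "wz": 0, "fingers": 0},
    {"tx": 0, "ty": 0, "tz": 0.06, "wx": 0, "wy": 0, "wz": 0, "fingers": 0},
    {"tx": 0, "ty": 0, "tz": 0.08, "wx": 0, "wy": 0, "wz": 0, "fingers": 0}
  ]
}}

```text
time_s: 4.12
tcp_pos: [0.5415, -0.2038, 0.0939]
eef_rot: [[-0.315, 0.949, 0.0], [0.949, 0.315, 0.0], [0.0, 0.0, -1.0]]
wrist_force: [-0.6, 0.6, 4.5]
finger_gap: 0.0
finger_force: 2.5
```

Call:
{"op": "arm_command", "data": {
  "deltas": [
    {"tx": 0, "ty": 0, "tz": 0.01, "wx": 0, "wy": 0, "wz": 0, "fingers": 0},
    {"tx": 0, "ty": 0, "tz": 0.02, "wx": 0, "wy": 0, "wz": 0, "fingers": 0}
  ]
}}

```text
time_s: 4.38
tcp_pos: [0.5416, -0.2038, 0.0927]
eef_rot: [[-0.315, 0.949, 0.0], [0.949, 0.315, 0.0], [0.0, 0.0, -1.0]]
wrist_force: [-0.7, 0.0, 4.5]
finger_gap: -0.0002
finger_force: 2.5
```

Call:
{"op": "arm_command", "data": {
  "deltas": [
    {"tx": 0, "ty": 0, "tz": 0.01, "wx": 0, "wy": 0, "wz": 0, "fingers": 0},
    {"tx": 0, "ty": 0, "tz": 0.02, "wx": 0, "wy": 0, "wz": 0, "fingers": 0}
  ]
}}

```text
time_s: 4.62
tcp_pos: [0.5416, -0.2038, 0.0916]
eef_rot: [[-0.315, 0.949, 0.0], [0.949, 0.315, -0.0], [-0.0, 0.0, -1.0]]
wrist_force: [-1.9, -0.8, 6.3]
finger_gap: -0.0001
finger_force: 3.6
```

Call:
{"op": "arm_command", "data": {
  "deltas": [
    {"tx": 0, "ty": 0, "tz": 0.01, "wx": 0, "wy": 0, "wz": 0, "fingers": 0},
    {"tx": 0, "ty": 0, "tz": 0.01, "wx": 0, "wy": 0, "wz": 0, "fingers": 0}
  ]
}}

```text
time_s: 4.88
tcp_pos: [0.5418, -0.2039, 0.0912]
eef_rot: [[-0.315, 0.949, 0.0], [0.949, 0.315, -0.0], [-0.0, 0.0, -1.0]]
wrist_force: [-1.3, 1.0, 10.0]
finger_gap: -0.0002
finger_force: 4.8
```

10 N marks the end stop. I'll lift off, then open.

Call:
{"op": "arm_command", "data": {
  "deltas": [
    {"tx": 0, "ty": 0, "tz": -0.05, "wx": 0, "wy": 0, "wz": 0, "fingers": 0},
    {"tx": 0, "ty": 0, "tz": -0.4, "wx": 0, "wy": 0, "wz": 0, "fingers": 0},
    {"tx": 0, "ty": 0, "tz": -1.0, "wx": 0, "wy": 0, "wz": 0, "fingers": 0},
    {"tx": 0, "ty": 0, "tz": -1.7, "wx": 0, "wy": 0, "wz": 0, "fingers": 0},
    {"tx": 0, "ty": 0, "tz": -1.7, "wx": 0, "wy": 0, "wz": 0, "fingers": 60},
    {"tx": 0, "ty": 0, "tz": -1.7, "wx": 0, "wy": 0, "wz": 0, "fingers": 60},
    {"tx": 0, "ty": 0, "tz": -1.7, "wx": 0, "wy": 0, "wz": 0, "fingers": 60},
    {"tx": 0, "ty": 0, "tz": -1.7, "wx": 0, "wy": 0, "wz": 0, "fingers": 60},
    {"tx": 0, "ty": 0, "tz": -1.7, "wx": 0, "wy": 0, "wz": 0, "fingers": 60},
    {"tx": 0, "ty": 0, "tz": -1.7, "wx": 0, "wy": 0, "wz": 0, "fingers": 60},
    {"tx": 0, "ty": 0, "tz": -1.7, "wx": 0, "wy": 0, "wz": 0, "fingers": 60},
    {"tx": 0, "ty": 0, "tz": -1.7, "wx": 0, "wy": 0, "wz": 0, "fingers": 60}
  ]
}}

```text
time_s: 6.38
tcp_pos: [0.5415, -0.2038, 0.1929]
eef_rot: [[-0.315, 0.949, 0.0], [0.949, 0.315, 0.0], [0.0, 0.0, -1.0]]
wrist_force: [-0.1, -0.4, -0.4]
finger_gap: 0.0604
finger_force: 0.0
```

Run:
```python
from h import *
o=observe();print(o['time_s'],o['tcp_pos'],o['finger_gap'])
save('wrist','w2')
p=cv2.imread('pics/w2.png')[130:330,170:400];cv2.imwrite('pics/w2c.png',cv2.resize(p,None,fx=3,fy=3,interpolation=cv2.INTER_CUBIC))
```

```text
6.375 [ 0.54154773 -0.20380611  0.19293995] 0.060439436526764756
```

View pics/w2c.png

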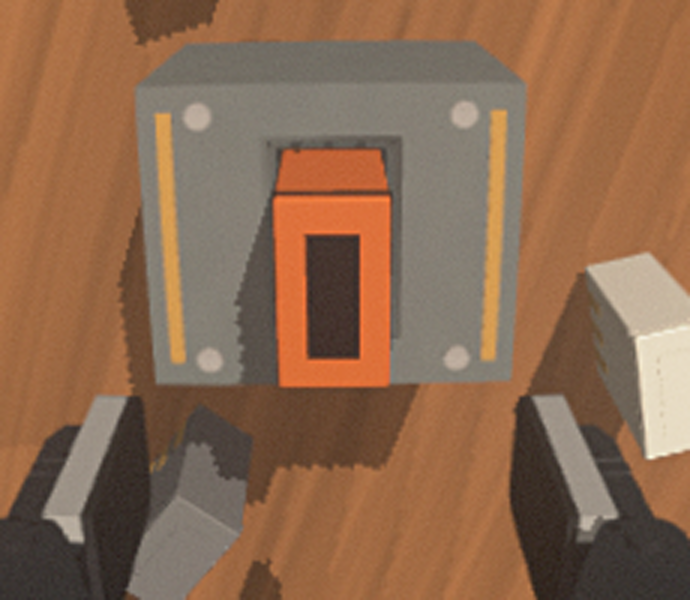

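The cartridge has sprung up; its top face in the crop runs from (274,195) to (391,386). I'll measure it.

Run:
```python
from h import *
d=load('w2')
g=lambda C,z:np.array([onz(d,x/3-.33+170,y/3-.33+130,z,True)[:2] for x,y in C])
L=np.array([[.013,.023],[.013,-.023],[-.013,-.023],[-.013,.023]])
t,y,r=fit(g([(391,195),(391,386),(279,386),(273,195)],.132),L);print('cart',t,np.degrees(y),r*1e3)
L=np.array([[.05,.042],[.05,-.042],[-.05,-.042],[-.05,.042]])
t,y,r=fit(g([(526,84),(511,378),(156,383),(137,89)],.092),L);print('bay',t,np.degrees(y),r*1e3)
t=observe()['tcp_pos'][:2]
```

```text
cart [ 0.54255902 -0.20366241] 18.985772314754456 [0.2750385  0.34746442 0.02716464 0.30362434]
bay [ 0.54261362 -0.20435246] 18.948545839851427 [0.39290191 0.69208224 0.33911757 0.74043458]
```

Cartridge and bay centres agree, about 1 mm from the tool. I'll go down and grasp at TCP z ≈ 0.098, which clears the rim.

Call:
{"op": "arm_command", "data": {
  "deltas": [
    {"tx": 0, "ty": 0.01, "tz": 0.4, "wx": 0, "wy": 0, "wz": -0.4, "fingers": 60},
    {"tx": 0, "ty": 0.01, "tz": 0.9, "wx": 0, "wy": 0, "wz": -0.4, "fingers": 60},
    {"tx": 0, "ty": 0.01, "tz": 1.3, "wx": 0, "wy": 0, "wz": -0.4, "fingers": 60},
    {"tx": 0, "ty": 0.01, "tz": 1.5, "wx": 0, "wy": 0, "wz": -0.4, "fingers": 60},
    {"tx": 0, "ty": 0.01, "tz": 1.58, "wx": 0, "wy": 0, "wz": -0.4, "fingers": 50},
    {"tx": 0, "ty": 0.01, "tz": 1.58, "wx": 0, "wy": 0, "wz": -0.4, "fingers": 40},
    {"tx": 0, "ty": 0.01, "tz": 1.58, "wx": 0, "wy": 0, "wz": -0.4, "fingers": 32},
    {"tx": 0, "ty": 0.01, "tz": 1.58, "wx": 0, "wy": 0, "wz": -0.4, "fingers": 30}
  ],
  "grip_force": 25
}}

```text
time_s: 7.42
tcp_pos: [0.5424, -0.2037, 0.0987]
eef_rot: [[-0.321, 0.947, 0.001], [0.947, 0.321, -0.0], [-0.001, 0.001, -1.0]]
wrist_force: [0.1, -0.4, 0.4]
finger_gap: 0.0303
finger_force: 0.0
```

Call:
{"op": "arm_command", "data": {
  "deltas": [
    {"tx": 0, "ty": 0, "tz": 0, "wx": 0, "wy": 0, "wz": 0, "fingers": 28},
    {"tx": 0, "ty": 0, "tz": 0, "wx": 0, "wy": 0, "wz": 0, "fingers": 26},
    {"tx": 0, "ty": 0, "tz": 0, "wx": 0, "wy": 0, "wz": 0, "fingers": 24},
    {"tx": 0, "ty": 0, "tz": 0, "wx": 0, "wy": 0, "wz": 0, "fingers": 20},
    {"tx": 0, "ty": 0, "tz": 0, "wx": 0, "wy": 0, "wz": 0, "fingers": 15},
    {"tx": 0, "ty": 0, "tz": 0, "wx": 0, "wy": 0, "wz": 0, "fingers": 15}
  ]
}}

```text
time_s: 8.18
tcp_pos: [0.5422, -0.2036, 0.0981]
eef_rot: [[-0.322, 0.947, 0.0], [0.947, 0.322, 0.0], [-0.0, 0.0, -1.0]]
wrist_force: [0.9, -0.8, 2.3]
finger_gap: 0.0258
finger_force: 25.9
```

It is gripped at 25.8 mm with low side forces. I'll draw it straight up.

Call:
{"op": "arm_command", "data": {
  "deltas": [
    {"tx": 0, "ty": 0, "tz": -0.1, "wx": 0, "wy": 0, "wz": 0, "fingers": 15},
    {"tx": 0, "ty": 0, "tz": -0.25, "wx": 0, "wy": 0, "wz": 0, "fingers": 15},
    {"tx": 0, "ty": 0, "tz": -0.45, "wx": 0, "wy": 0, "wz": 0, "fingers": 15},
    {"tx": 0, "ty": 0, "tz": -0.7, "wx": 0, "wy": 0, "wz": 0, "fingers": 15},
    {"tx": 0, "ty": 0, "tz": -1.0, "wx": 0, "wy": 0, "wz": 0, "fingers": 15},
    {"tx": 0, "ty": 0, "tz": -1.3, "wx": 0, "wy": 0, "wz": 0, "fingers": 15},
    {"tx": 0, "ty": 0, "tz": -1.6, "wx": 0, "wy": 0, "wz": 0, "fingers": 15},
    {"tx": 0, "ty": 0, "tz": -1.8, "wx": 0, "wy": 0, "wz": 0, "fingers": 15},
    {"tx": 0, "ty": 0, "tz": -1.8, "wx": 0, "wy": 0, "wz": 0, "fingers": 15}
  ]
}}

```text
time_s: 9.3
tcp_pos: [0.5425, -0.2037, 0.2071]
eef_rot: [[-0.321, 0.947, 0.001], [0.947, 0.321, -0.0], [-0.001, 0.001, -1.0]]
wrist_force: [-0.2, -0.6, -1.4]
finger_gap: 0.0257
finger_force: 25.5
```

Run:
```python
from h import *
o=observe();R=o['eef_rot'];p=o['tcp_pos'];print(p,o['wrist_force'],o['finger_gap'],np.degrees(np.arctan2(R[1,1],R[0,1])))
D=np.array([.594,.205,p[2]])-p;print(R.T@D/.06)
```

```text
[ 0.54247691 -0.20371838  0.2070813 ] [-0.1692201  -0.60192303 -1.38122594] 0.0257424509100957 18.746923668391023
[ 6.17459822e+00  3.00244965e+00 -2.19834589e-03]
```

The lift weighs about 1.1 N and the gap is 25.7 mm, so it is held. I'll carry it to 40 mm short of bay B and turn, so the wrist camera sees the mouth past the cartridge.

Call:
{"op": "arm_command", "data": {
  "deltas": [
    {"tx": 0.4, "ty": 0.2, "tz": 0, "wx": 0, "wy": 0, "wz": 1, "fingers": 15},
    {"tx": 1.0, "ty": 0.5, "tz": 0, "wx": 0, "wy": 0, "wz": 3, "fingers": 15},
    {"tx": 1.7, "ty": 0.9, "tz": 0, "wx": 0, "wy": 0, "wz": 5, "fingers": 15},
    {"tx": 2.4, "ty": 1.25, "tz": 0, "wx": 0, "wy": 0, "wz": 7, "fingers": 15},
    {"tx": 3.1, "ty": 1.6, "tz": 0, "wx": 0, "wy": 0, "wz": 9, "fingers": 15},
    {"tx": 3.8, "ty": 1.95, "tz": 0, "wx": 0, "wy": 0, "wz": 11, "fingers": 15},
    {"tx": 4.5, "ty": 2.3, "tz": 0, "wx": 0, "wy": 0, "wz": 13, "fingers": 15},
    {"tx": 5.1, "ty": 2.6, "tz": 0, "wx": 0, "wy": 0, "wz": 15, "fingers": 15},
    {"tx": 5.52, "ty": 2.85, "tz": 0, "wx": 0, "wy": 0, "wz": 15.9, "fingers": 15},
    {"tx": 5.52, "ty": 2.85, "tz": 0, "wx": 0, "wy": 0, "wz": 15.9, "fingers": 15},
    {"tx": 5.52, "ty": 2.85, "tz": 0, "wx": 0, "wy": 0, "wz": 15.9, "fingers": 15}
  ]
}}

```text
time_s: 10.68
tcp_pos: [0.5972, 0.1643, 0.2053]
eef_rot: [[-0.05, 0.999, -0.001], [0.999, 0.05, -0.001], [-0.001, -0.001, -1.0]]
wrist_force: [0.5, -0.8, -0.7]
finger_gap: 0.0256
finger_force: 25.5
```

Run:
```python
from h import *
o=observe();print(o['time_s'],o['tcp_pos'],o['finger_gap'])
save('wrist','w3')
p=cv2.imread('pics/w3.png')[80:280,170:400];cv2.imwrite('pics/w3c.png',cv2.resize(p,None,fx=3,fy=3,interpolation=cv2.INTER_CUBIC))
```

```text
10.675 [0.5972078  0.1643301  0.20534872] 0.025630132966555412
```

View pics/w3c.png

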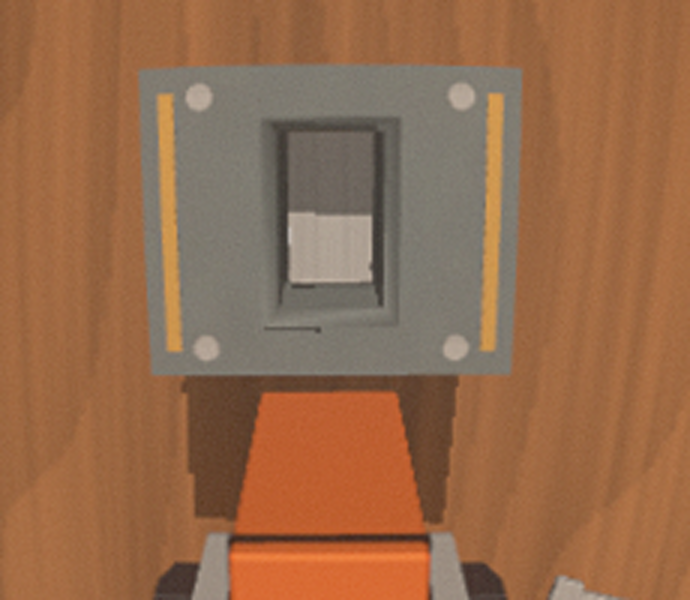

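The bay B mouth is fully visible, about (261,118) to (400,325) in the crop, with the held cartridge below it: bottom front edge at y≈392, top front edge at y≈537.

Run:
```python
from h import *
d=load('w3')
o=observe();p=o['tcp_pos'];R=o['eef_rot']
g=lambda C,z:np.array([onz(d,x/3-.33+170,y/3-.33+80,z,True)[:2] for x,y in C])
for C,a,b in(([(522,69),(513,374),(153,375),(139,70)],.05,.042),([(401,117),(399,324),(268,326),(260,118)],.0183,.0283)):
    L=np.array([[a,b],[a,-b],[-a,-b],[-a,b]])
    t,y,r=fit(g(C,.092),L);print('bay',t,np.degrees(y),r*1e3)
    print(R.T@(np.r_[t,p[2]]-p)/.06)
zt=p[2]+.034
for n,C,z in(('top front',[(230,540),(430,540)],zt),('bottom front',[(262,392),(398,392)],zt-.066)):
    P=g(C,z);print(n,P,[R.T[:2,:2]@(q-p[:2])*1e3 for q in P])
print(np.degrees(np.arctan2(R[1,1],R[0,1])))
```

```text
bay [0.59589543 0.20589608] 3.0979970686062104 [0.33368233 0.27625796 0.26889662 0.13795366]
[ 6.99371949e-01  1.06863504e-02 -4.17359223e-04]
bay [0.59594608 0.20614672] 3.581318774582041 [0.39950513 0.58704024 0.58298404 0.16933306]
[ 7.03502888e-01  1.17345405e-02 -4.20711652e-04]
top front [[0.5839754  0.18830021]
 [0.6089799  0.1895408 ]] [array([ 24.9722849 , -12.12752405]), array([24.98495776, 12.90771247])]
bottom front [[0.58365974 0.18568321]
 [0.60934359 0.18694979]] [array([ 22.37391161, -12.57116942]), array([22.37922705, 13.14387946])]
2.811350197326011
```

Bay B centre is (0.596, 0.206) with yaw about 3.1°. I'll move over it and go down to 7 mm above the rim.

Call:
{"op": "arm_command", "data": {
  "deltas": [
    {"tx": 0.2, "ty": 0.007, "tz": 0, "wx": 0, "wy": 0, "wz": -0.2, "fingers": 15},
    {"tx": 0.5, "ty": 0.007, "tz": 0, "wx": 0, "wy": 0, "wz": -0.4, "fingers": 15},
    {"tx": 0.695, "ty": 0.007, "tz": 0.2, "wx": 0, "wy": 0, "wz": -0.4, "fingers": 15},
    {"tx": 0.695, "ty": 0.007, "tz": 0.6, "wx": 0, "wy": 0, "wz": -0.4, "fingers": 15},
    {"tx": 0.695, "ty": 0.007, "tz": 0.9, "wx": 0, "wy": 0, "wz": -0.4, "fingers": 15},
    {"tx": 0.695, "ty": 0.007, "tz": 1.1, "wx": 0, "wy": 0, "wz": -0.4, "fingers": 15},
    {"tx": 0.695, "ty": 0.007, "tz": 1.17, "wx": 0, "wy": 0, "wz": -0.4, "fingers": 15},
    {"tx": 0.695, "ty": 0.007, "tz": 1.17, "wx": 0, "wy": 0, "wz": -0.4, "fingers": 15},
    {"tx": 0.695, "ty": 0.007, "tz": 1.17, "wx": 0, "wy": 0, "wz": -0.4, "fingers": 15}
  ]
}}

```text
time_s: 11.85
tcp_pos: [0.5963, 0.2068, 0.1366]
eef_rot: [[-0.057, 0.998, 0.001], [0.998, 0.057, 0.0], [0.0, 0.001, -1.0]]
wrist_force: [-0.2, 0.3, -1.2]
finger_gap: 0.0254
finger_force: 25.5
```

Call:
{"op": "arm_command", "data": {
  "deltas": [
    {"tx": 0, "ty": 0, "tz": 0.03, "wx": 0, "wy": 0, "wz": 0, "fingers": 15},
    {"tx": 0, "ty": 0, "tz": 0.06, "wx": 0, "wy": 0, "wz": 0, "fingers": 15},
    {"tx": 0, "ty": 0, "tz": 0.09, "wx": 0, "wy": 0, "wz": 0, "fingers": 15},
    {"tx": 0, "ty": 0, "tz": 0.12, "wx": 0, "wy": 0, "wz": 0, "fingers": 15},
    {"tx": 0, "ty": 0, "tz": 0.15, "wx": 0, "wy": 0, "wz": 0, "fingers": 15},
    {"tx": 0, "ty": 0, "tz": 0.17, "wx": 0, "wy": 0, "wz": 0, "fingers": 15}
  ]
}}

```text
time_s: 12.6
tcp_pos: [0.5958, 0.2067, 0.1256]
eef_rot: [[-0.057, 0.998, -0.0], [0.998, 0.057, -0.0], [0.0, -0.0, -1.0]]
wrist_force: [-0.6, -0.2, -1.2]
finger_gap: 0.0255
finger_force: 25.5
```

Call:
{"op": "arm_command", "data": {
  "deltas": [
    {"tx": 0, "ty": 0, "tz": 0.02, "wx": 0, "wy": 0, "wz": 0, "fingers": 15},
    {"tx": 0, "ty": 0, "tz": 0.04, "wx": 0, "wy": 0, "wz": 0, "fingers": 15},
    {"tx": 0, "ty": 0, "tz": 0.06, "wx": 0, "wy": 0, "wz": 0, "fingers": 15},
    {"tx": 0, "ty": 0, "tz": 0.08, "wx": 0, "wy": 0, "wz": 0, "fingers": 15}
  ]
}}

```text
time_s: 13.1
tcp_pos: [0.5959, 0.2067, 0.1209]
eef_rot: [[-0.057, 0.998, -0.0], [0.998, 0.057, 0.0], [0.0, -0.0, -1.0]]
wrist_force: [0.6, -0.4, -0.8]
finger_gap: 0.0257
finger_force: 25.5
```

Call:
{"op": "arm_command", "data": {
  "deltas": [
    {"tx": 0, "ty": 0, "tz": 0.02, "wx": 0, "wy": 0, "wz": 0, "fingers": 15},
    {"tx": 0, "ty": 0, "tz": 0.04, "wx": 0, "wy": 0, "wz": 0, "fingers": 15},
    {"tx": 0, "ty": 0, "tz": 0.06, "wx": 0, "wy": 0, "wz": 0, "fingers": 15},
    {"tx": 0, "ty": 0, "tz": 0.08, "wx": 0, "wy": 0, "wz": 0, "fingers": 15}
  ]
}}

```text
time_s: 13.6
tcp_pos: [0.5959, 0.2067, 0.1161]
eef_rot: [[-0.057, 0.998, 0.0], [0.998, 0.057, 0.0], [0.0, 0.0, -1.0]]
wrist_force: [-0.9, 0.6, -1.3]
finger_gap: 0.0261
finger_force: 25.5
```

It is 12 mm into the slot with no force. I'll carry on down toward the carriage.

Call:
{"op": "arm_command", "data": {
  "deltas": [
    {"tx": 0, "ty": 0, "tz": 0.03, "wx": 0, "wy": 0, "wz": 0, "fingers": 15},
    {"tx": 0, "ty": 0, "tz": 0.06, "wx": 0, "wy": 0, "wz": 0, "fingers": 15},
    {"tx": 0, "ty": 0, "tz": 0.09, "wx": 0, "wy": 0, "wz": 0, "fingers": 15},
    {"tx": 0, "ty": 0, "tz": 0.12, "wx": 0, "wy": 0, "wz": 0, "fingers": 15},
    {"tx": 0, "ty": 0, "tz": 0.15, "wx": 0, "wy": 0, "wz": 0, "fingers": 15},
    {"tx": 0, "ty": 0, "tz": 0.18, "wx": 0, "wy": 0, "wz": 0, "fingers": 15},
    {"tx": 0, "ty": 0, "tz": 0.21, "wx": 0, "wy": 0, "wz": 0, "fingers": 15},
    {"tx": 0, "ty": 0, "tz": 0.24, "wx": 0, "wy": 0, "wz": 0, "fingers": 15}
  ]
}}

```text
time_s: 14.6
tcp_pos: [0.5959, 0.2067, 0.1016]
eef_rot: [[-0.057, 0.998, 0.0], [0.998, 0.057, 0.0], [0.0, 0.0, -1.0]]
wrist_force: [0.4, 0.3, -0.1]
finger_gap: 0.0258
finger_force: 25.5
```

Call:
{"op": "arm_command", "data": {
  "deltas": [
    {"tx": 0, "ty": 0, "tz": 0.02, "wx": 0, "wy": 0, "wz": 0, "fingers": 15},
    {"tx": 0, "ty": 0, "tz": 0.04, "wx": 0, "wy": 0, "wz": 0, "fingers": 15},
    {"tx": 0, "ty": 0, "tz": 0.06, "wx": 0, "wy": 0, "wz": 0, "fingers": 15}
  ]
}}

```text
time_s: 14.98
tcp_pos: [0.5959, 0.2067, 0.0982]
eef_rot: [[-0.057, 0.998, 0.0], [0.998, 0.057, 0.0], [0.0, 0.0, -1.0]]
wrist_force: [-1.0, -1.0, 3.2]
finger_gap: 0.0256
finger_force: 25.9
```

It is resting on the carriage at 3 N, as expected. I'll release, rise above the top and shut the fingers.

Call:
{"op": "arm_command", "data": {
  "deltas": [
    {"tx": 0, "ty": 0, "tz": 0, "wx": 0, "wy": 0, "wz": 0, "fingers": 35},
    {"tx": 0, "ty": 0, "tz": 0, "wx": 0, "wy": 0, "wz": 0, "fingers": 60},
    {"tx": 0, "ty": 0, "tz": 0, "wx": 0, "wy": 0, "wz": 0, "fingers": 60},
    {"tx": 0, "ty": 0, "tz": 0, "wx": 0, "wy": 0, "wz": 0, "fingers": 60},
    {"tx": 0, "ty": 0, "tz": -0.3, "wx": 0, "wy": 0, "wz": 0, "fingers": 60},
    {"tx": 0, "ty": 0, "tz": -0.7, "wx": 0, "wy": 0, "wz": 0, "fingers": 60},
    {"tx": 0, "ty": 0, "tz": -0.95, "wx": 0, "wy": 0, "wz": 0, "fingers": 60},
    {"tx": 0, "ty": 0, "tz": -0.95, "wx": 0, "wy": 0, "wz": 0, "fingers": 60},
    {"tx": 0, "ty": 0, "tz": -0.95, "wx": 0, "wy": 0, "wz": 0, "fingers": 0},
    {"tx": 0, "ty": 0, "tz": -0.95, "wx": 0, "wy": 0, "wz": 0, "fingers": 0},
    {"tx": 0, "ty": 0, "tz": -0.95, "wx": 0, "wy": 0, "wz": 0, "fingers": 0},
    {"tx": 0, "ty": 0, "tz": -0.95, "wx": 0, "wy": 0, "wz": 0, "fingers": 0}
  ]
}}

```text
time_s: 16.48
tcp_pos: [0.5958, 0.2067, 0.1548]
eef_rot: [[-0.057, 0.998, -0.0], [0.998, 0.057, -0.0], [-0.0, -0.0, -1.0]]
wrist_force: [0.2, 0.3, -0.2]
finger_gap: 0.0
finger_force: 0.0
```

Run:
```python
from h import *
o=observe();print(o['time_s'],o['tcp_pos'],o['finger_gap'])
save('wrist','w4')
p=cv2.imread('pics/w4.png')[110:310,170:400];cv2.imwrite('pics/w4c.png',cv2.resize(p,None,fx=3,fy=3,interpolation=cv2.INTER_CUBIC))
```

```text
16.475 [0.5957609  0.20665925 0.15484203] 2.9101855590096287e-05
```

View pics/w4c.png

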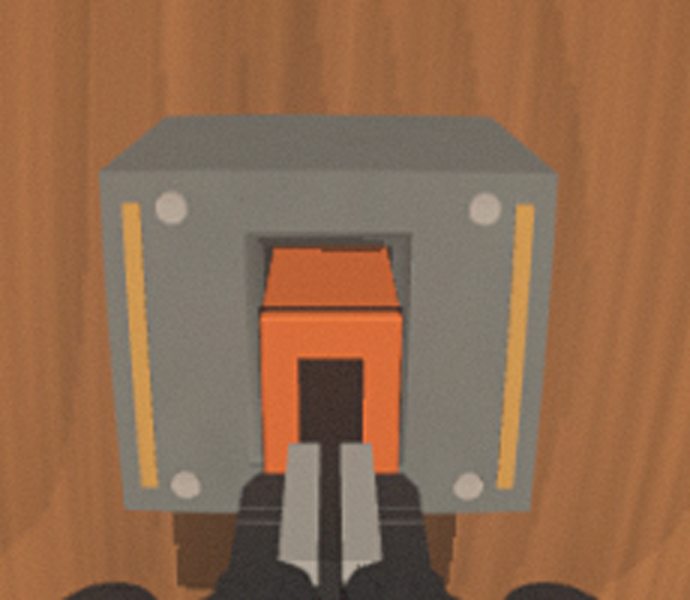

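It stands upright at the raised height with the closed fingers over its centre. I'll go down and press slowly.

Call:
{"op": "arm_command", "data": {
  "deltas": [
    {"tx": 0, "ty": 0, "tz": 0.1, "wx": 0, "wy": 0, "wz": 0, "fingers": 0},
    {"tx": 0, "ty": 0, "tz": 0.2, "wx": 0, "wy": 0, "wz": 0, "fingers": 0},
    {"tx": 0, "ty": 0, "tz": 0.27, "wx": 0, "wy": 0, "wz": 0, "fingers": 0},
    {"tx": 0, "ty": 0, "tz": 0.3, "wx": 0, "wy": 0, "wz": 0, "fingers": 0},
    {"tx": 0, "ty": 0, "tz": 0.32, "wx": 0, "wy": 0, "wz": 0, "fingers": 0},
    {"tx": 0, "ty": 0, "tz": 0.34, "wx": 0, "wy": 0, "wz": 0, "fingers": 0},
    {"tx": 0, "ty": 0, "tz": 0.36, "wx": 0, "wy": 0, "wz": 0, "fingers": 0},
    {"tx": 0, "ty": 0, "tz": 0.38, "wx": 0, "wy": 0, "wz": 0, "fingers": 0},
    {"tx": 0, "ty": 0, "tz": 0.4, "wx": 0, "wy": 0, "wz": 0, "fingers": 0},
    {"tx": 0, "ty": 0, "tz": 0.42, "wx": 0, "wy": 0, "wz": 0, "fingers": 0}
  ]
}}

```text
time_s: 17.77
tcp_pos: [0.596, 0.2067, 0.1301]
eef_rot: [[-0.057, 0.998, 0.0], [0.998, 0.057, 0.0], [0.0, 0.0, -1.0]]
wrist_force: [0.1, -0.1, 2.9]
finger_gap: 0.0001
finger_force: 1.4
```

Call:
{"op": "arm_command", "data": {
  "deltas": [
    {"tx": 0, "ty": 0, "tz": 0.02, "wx": 0, "wy": 0, "wz": 0, "fingers": 0},
    {"tx": 0, "ty": 0, "tz": 0.04, "wx": 0, "wy": 0, "wz": 0, "fingers": 0},
    {"tx": 0, "ty": 0, "tz": 0.06, "wx": 0, "wy": 0, "wz": 0, "fingers": 0},
    {"tx": 0, "ty": 0, "tz": 0.08, "wx": 0, "wy": 0, "wz": 0, "fingers": 0},
    {"tx": 0, "ty": 0, "tz": 0.1, "wx": 0, "wy": 0, "wz": 0, "fingers": 0},
    {"tx": 0, "ty": 0, "tz": 0.12, "wx": 0, "wy": 0, "wz": 0, "fingers": 0},
    {"tx": 0, "ty": 0, "tz": 0.14, "wx": 0, "wy": 0, "wz": 0, "fingers": 0},
    {"tx": 0, "ty": 0, "tz": 0.16, "wx": 0, "wy": 0, "wz": 0, "fingers": 0},
    {"tx": 0, "ty": 0, "tz": 0.18, "wx": 0, "wy": 0, "wz": 0, "fingers": 0},
    {"tx": 0, "ty": 0, "tz": 0.2, "wx": 0, "wy": 0, "wz": 0, "fingers": 0},
    {"tx": 0, "ty": 0, "tz": 0.22, "wx": 0, "wy": 0, "wz": 0, "fingers": 0},
    {"tx": 0, "ty": 0, "tz": 0.24, "wx": 0, "wy": 0, "wz": 0, "fingers": 0}
  ]
}}

```text
time_s: 19.27
tcp_pos: [0.5959, 0.2067, 0.1155]
eef_rot: [[-0.057, 0.998, -0.0], [0.998, 0.057, 0.0], [0.0, 0.0, -1.0]]
wrist_force: [-0.4, 0.2, 3.4]
finger_gap: -0.0001
finger_force: 1.8
```

Call:
{"op": "arm_command", "data": {
  "deltas": [
    {"tx": 0, "ty": 0, "tz": 0.02, "wx": 0, "wy": 0, "wz": 0, "fingers": 0},
    {"tx": 0, "ty": 0, "tz": 0.04, "wx": 0, "wy": 0, "wz": 0, "fingers": 0},
    {"tx": 0, "ty": 0, "tz": 0.06, "wx": 0, "wy": 0, "wz": 0, "fingers": 0}
  ]
}}

```text
time_s: 19.65
tcp_pos: [0.5959, 0.2067, 0.1119]
eef_rot: [[-0.057, 0.998, 0.0], [0.998, 0.057, 0.0], [0.0, 0.0, -1.0]]
wrist_force: [-0.7, 0.0, 3.8]
finger_gap: 0.0001
finger_force: 1.9
```

Call:
{"op": "arm_command", "data": {
  "deltas": [
    {"tx": 0, "ty": 0, "tz": 0.01, "wx": 0, "wy": 0, "wz": 0, "fingers": 0},
    {"tx": 0, "ty": 0, "tz": 0.02, "wx": 0, "wy": 0, "wz": 0, "fingers": 0},
    {"tx": 0, "ty": 0, "tz": 0.03, "wx": 0, "wy": 0, "wz": 0, "fingers": 0}
  ]
}}

```text
time_s: 20.02
tcp_pos: [0.5959, 0.2067, 0.1101]
eef_rot: [[-0.057, 0.998, 0.0], [0.998, 0.057, 0.0], [0.0, 0.0, -1.0]]
wrist_force: [0.2, 0.6, 3.6]
finger_gap: 0.0001
finger_force: 1.8
```

Call:
{"op": "arm_command", "data": {
  "deltas": [
    {"tx": 0, "ty": 0, "tz": 0.01, "wx": 0, "wy": 0, "wz": 0, "fingers": 0},
    {"tx": 0, "ty": 0, "tz": 0.02, "wx": 0, "wy": 0, "wz": 0, "fingers": 0}
  ]
}}

```text
time_s: 20.27
tcp_pos: [0.5959, 0.2067, 0.1089]
eef_rot: [[-0.057, 0.998, 0.0], [0.998, 0.057, 0.0], [0.0, 0.0, -1.0]]
wrist_force: [0.1, -0.1, 3.4]
finger_gap: 0.0002
finger_force: 1.9
```

Call:
{"op": "arm_command", "data": {
  "deltas": [
    {"tx": 0, "ty": 0, "tz": 0.01, "wx": 0, "wy": 0, "wz": 0, "fingers": 0},
    {"tx": 0, "ty": 0, "tz": 0.02, "wx": 0, "wy": 0, "wz": 0, "fingers": 0}
  ]
}}

```text
time_s: 20.52
tcp_pos: [0.5959, 0.2067, 0.1078]
eef_rot: [[-0.057, 0.998, 0.0], [0.998, 0.057, 0.0], [0.0, 0.0, -1.0]]
wrist_force: [0.4, -0.8, 3.2]
finger_gap: -0.0
finger_force: 1.9
```

Call:
{"op": "arm_command", "data": {
  "deltas": [
    {"tx": 0, "ty": 0, "tz": 0.01, "wx": 0, "wy": 0, "wz": 0, "fingers": 0},
    {"tx": 0, "ty": 0, "tz": 0.02, "wx": 0, "wy": 0, "wz": 0, "fingers": 0}
  ]
}}

```text
time_s: 20.78
tcp_pos: [0.5959, 0.2067, 0.1065]
eef_rot: [[-0.057, 0.998, 0.0], [0.998, 0.057, 0.0], [0.0, 0.0, -1.0]]
wrist_force: [0.8, 0.6, 4.1]
finger_gap: 0.0001
finger_force: 2.0
```

Call:
{"op": "arm_command", "data": {
  "deltas": [
    {"tx": 0, "ty": 0, "tz": 0.01, "wx": 0, "wy": 0, "wz": 0, "fingers": 0},
    {"tx": 0, "ty": 0, "tz": 0.02, "wx": 0, "wy": 0, "wz": 0, "fingers": 0}
  ]
}}

```text
time_s: 21.02
tcp_pos: [0.5959, 0.2067, 0.1053]
eef_rot: [[-0.057, 0.998, 0.0], [0.998, 0.057, 0.0], [0.0, 0.0, -1.0]]
wrist_force: [0.1, -0.1, 3.7]
finger_gap: -0.0001
finger_force: 2.0
```

Call:
{"op": "arm_command", "data": {
  "deltas": [
    {"tx": 0, "ty": 0, "tz": 0.01, "wx": 0, "wy": 0, "wz": 0, "fingers": 0},
    {"tx": 0, "ty": 0, "tz": 0.02, "wx": 0, "wy": 0, "wz": 0, "fingers": 0}
  ]
}}

```text
time_s: 21.28
tcp_pos: [0.5959, 0.2067, 0.1041]
eef_rot: [[-0.057, 0.998, -0.0], [0.998, 0.057, 0.0], [0.0, -0.0, -1.0]]
wrist_force: [-0.7, 0.4, 3.4]
finger_gap: 0.0001
finger_force: 2.0
```

Call:
{"op": "arm_command", "data": {
  "deltas": [
    {"tx": 0, "ty": 0, "tz": 0.01, "wx": 0, "wy": 0, "wz": 0, "fingers": 0},
    {"tx": 0, "ty": 0, "tz": 0.02, "wx": 0, "wy": 0, "wz": 0, "fingers": 0}
  ]
}}

```text
time_s: 21.52
tcp_pos: [0.5959, 0.2067, 0.1029]
eef_rot: [[-0.057, 0.998, 0.0], [0.998, 0.057, 0.0], [0.0, 0.0, -1.0]]
wrist_force: [0.1, -0.0, 3.3]
finger_gap: -0.0001
finger_force: 2.1
```

Call:
{"op": "arm_command", "data": {
  "deltas": [
    {"tx": 0, "ty": 0, "tz": 0.01, "wx": 0, "wy": 0, "wz": 0, "fingers": 0},
    {"tx": 0, "ty": 0, "tz": 0.02, "wx": 0, "wy": 0, "wz": 0, "fingers": 0}
  ]
}}

```text
time_s: 21.78
tcp_pos: [0.5959, 0.2067, 0.1017]
eef_rot: [[-0.057, 0.998, 0.0], [0.998, 0.057, 0.0], [0.0, 0.0, -1.0]]
wrist_force: [0.3, 0.5, 4.5]
finger_gap: 0.0004
finger_force: 2.1
```

Call:
{"op": "arm_command", "data": {
  "deltas": [
    {"tx": 0, "ty": 0, "tz": 0.01, "wx": 0, "wy": 0, "wz": 0, "fingers": 0},
    {"tx": 0, "ty": 0, "tz": 0.02, "wx": 0, "wy": 0, "wz": 0, "fingers": 0}
  ]
}}

```text
time_s: 22.02
tcp_pos: [0.5959, 0.2067, 0.1005]
eef_rot: [[-0.057, 0.998, 0.0], [0.998, 0.057, 0.0], [0.0, 0.0, -1.0]]
wrist_force: [-0.2, -0.1, 3.9]
finger_gap: 0.0004
finger_force: 2.1
```

Call:
{"op": "arm_command", "data": {
  "deltas": [
    {"tx": 0, "ty": 0, "tz": 0.01, "wx": 0, "wy": 0, "wz": 0, "fingers": 0},
    {"tx": 0, "ty": 0, "tz": 0.02, "wx": 0, "wy": 0, "wz": 0, "fingers": 0}
  ]
}}

```text
time_s: 22.28
tcp_pos: [0.5959, 0.2067, 0.0993]
eef_rot: [[-0.057, 0.998, 0.0], [0.998, 0.057, 0.0], [0.0, 0.0, -1.0]]
wrist_force: [-0.3, 0.5, 4.5]
finger_gap: -0.0001
finger_force: 2.2
```

Call:
{"op": "arm_command", "data": {
  "deltas": [
    {"tx": 0, "ty": 0, "tz": 0.01, "wx": 0, "wy": 0, "wz": 0, "fingers": 0},
    {"tx": 0, "ty": 0, "tz": 0.02, "wx": 0, "wy": 0, "wz": 0, "fingers": 0}
  ]
}}

```text
time_s: 22.52
tcp_pos: [0.5959, 0.2067, 0.0981]
eef_rot: [[-0.057, 0.998, 0.0], [0.998, 0.057, 0.0], [0.0, 0.0, -1.0]]
wrist_force: [-0.4, -0.2, 4.8]
finger_gap: -0.0002
finger_force: 2.2
```

Call:
{"op": "arm_command", "data": {
  "deltas": [
    {"tx": 0, "ty": 0, "tz": 0.01, "wx": 0, "wy": 0, "wz": 0, "fingers": 0},
    {"tx": 0, "ty": 0, "tz": 0.02, "wx": 0, "wy": 0, "wz": 0, "fingers": 0}
  ]
}}

```text
time_s: 22.78
tcp_pos: [0.5959, 0.2067, 0.0969]
eef_rot: [[-0.057, 0.998, 0.0], [0.998, 0.057, 0.0], [0.0, 0.0, -1.0]]
wrist_force: [-0.9, 0.4, 4.4]
finger_gap: -0.0004
finger_force: 2.2
```

Call:
{"op": "arm_command", "data": {
  "deltas": [
    {"tx": 0, "ty": 0, "tz": 0.01, "wx": 0, "wy": 0, "wz": 0, "fingers": 0},
    {"tx": 0, "ty": 0, "tz": 0.02, "wx": 0, "wy": 0, "wz": 0, "fingers": 0}
  ]
}}

```text
time_s: 23.02
tcp_pos: [0.5959, 0.2067, 0.0957]
eef_rot: [[-0.057, 0.998, 0.0], [0.998, 0.057, 0.0], [0.0, 0.0, -1.0]]
wrist_force: [-0.0, -0.1, 5.4]
finger_gap: -0.0
finger_force: 2.3
```

Call:
{"op": "arm_command", "data": {
  "deltas": [
    {"tx": 0, "ty": 0, "tz": 0.01, "wx": 0, "wy": 0, "wz": 0, "fingers": 0},
    {"tx": 0, "ty": 0, "tz": 0.02, "wx": 0, "wy": 0, "wz": 0, "fingers": 0}
  ]
}}

```text
time_s: 23.28
tcp_pos: [0.5959, 0.2067, 0.0945]
eef_rot: [[-0.057, 0.998, 0.0], [0.998, 0.057, 0.0], [0.0, 0.0, -1.0]]
wrist_force: [-0.0, 0.4, 5.0]
finger_gap: -0.0001
finger_force: 2.4
```

Call:
{"op": "arm_command", "data": {
  "deltas": [
    {"tx": 0, "ty": 0, "tz": 0.01, "wx": 0, "wy": 0, "wz": 0, "fingers": 0},
    {"tx": 0, "ty": 0, "tz": 0.02, "wx": 0, "wy": 0, "wz": 0, "fingers": 0}
  ]
}}

```text
time_s: 23.52
tcp_pos: [0.5959, 0.2067, 0.0933]
eef_rot: [[-0.057, 0.998, 0.0], [0.998, 0.057, 0.0], [0.0, 0.0, -1.0]]
wrist_force: [1.0, -0.0, 5.6]
finger_gap: -0.0001
finger_force: 2.5
```

Call:
{"op": "arm_command", "data": {
  "deltas": [
    {"tx": 0, "ty": 0, "tz": 0.01, "wx": 0, "wy": 0, "wz": 0, "fingers": 0},
    {"tx": 0, "ty": 0, "tz": 0.02, "wx": 0, "wy": 0, "wz": 0, "fingers": 0}
  ]
}}

```text
time_s: 23.78
tcp_pos: [0.5959, 0.2067, 0.0922]
eef_rot: [[-0.057, 0.998, 0.0], [0.998, 0.057, 0.0], [0.0, 0.0, -1.0]]
wrist_force: [0.1, -0.3, 7.2]
finger_gap: 0.0
finger_force: 3.3
```

Stop onset. One small step more.

Call:
{"op": "arm_command", "data": {
  "deltas": [
    {"tx": 0, "ty": 0, "tz": 0.01, "wx": 0, "wy": 0, "wz": 0, "fingers": 0},
    {"tx": 0, "ty": 0, "tz": 0.01, "wx": 0, "wy": 0, "wz": 0, "fingers": 0}
  ]
}}

```text
time_s: 24.02
tcp_pos: [0.596, 0.2067, 0.0918]
eef_rot: [[-0.057, 0.998, 0.0], [0.998, 0.057, 0.0], [0.0, 0.0, -1.0]]
wrist_force: [-0.5, -0.7, 9.6]
finger_gap: 0.0005
finger_force: 4.5
```

Call:
{"op": "arm_command", "data": {
  "deltas": [
    {"tx": 0, "ty": 0, "tz": 0.004, "wx": 0, "wy": 0, "wz": 0, "fingers": 0},
    {"tx": 0, "ty": 0, "tz": 0.004, "wx": 0, "wy": 0, "wz": 0, "fingers": 0}
  ]
}}

```text
time_s: 24.28
tcp_pos: [0.5961, 0.2067, 0.0917]
eef_rot: [[-0.057, 0.998, 0.0], [0.998, 0.057, 0.0], [0.0, 0.0, -1.0]]
wrist_force: [-1.2, -0.6, 10.2]
finger_gap: 0.0
finger_force: 5.3
```

Call:
{"op": "arm_command", "data": {
  "deltas": [
    {"tx": 0, "ty": 0, "tz": -0.05, "wx": 0, "wy": 0, "wz": 0, "fingers": 0},
    {"tx": 0, "ty": 0, "tz": -0.2, "wx": 0, "wy": 0, "wz": 0, "fingers": 0},
    {"tx": 0, "ty": 0, "tz": -0.6, "wx": 0, "wy": 0, "wz": 0, "fingers": 0},
    {"tx": 0, "ty": 0, "tz": -1.1, "wx": 0, "wy": 0, "wz": 0, "fingers": 0},
    {"tx": 0, "ty": 0, "tz": -1.6, "wx": 0, "wy": 0, "wz": 0, "fingers": 0},
    {"tx": 0, "ty": 0, "tz": -1.8, "wx": 0, "wy": 0, "wz": 0, "fingers": 0},
    {"tx": 0, "ty": 0, "tz": -1.8, "wx": 0, "wy": 0, "wz": 0, "fingers": 0},
    {"tx": 0, "ty": 0, "tz": -1.8, "wx": 0, "wy": 0, "wz": 0, "fingers": 0},
    {"tx": 0, "ty": 0, "tz": -1.8, "wx": 0, "wy": 0, "wz": 0, "fingers": 0},
    {"tx": 0, "ty": 0, "tz": -1.8, "wx": 0, "wy": 0, "wz": 0, "fingers": 0}
  ]
}}

```text
time_s: 25.52
tcp_pos: [0.5956, 0.2066, 0.1987]
eef_rot: [[-0.057, 0.998, -0.001], [0.998, 0.057, -0.0], [-0.0, -0.001, -1.0]]
wrist_force: [-0.4, -0.3, -0.0]
finger_gap: 0.0
finger_force: 0.0
```

Run:
```python
from h import *
o=observe();print(o['time_s'],o['tcp_pos'],o['wrist_force'])
save('wrist','w5')
p=cv2.imread('pics/w5.png')[110:310,170:400];cv2.imwrite('pics/w5c.png',cv2.resize(p,None,fx=3,fy=3,interpolation=cv2.INTER_CUBIC))
```

```text
25.525 [0.59564681 0.20661938 0.1986513 ] [-0.35689225 -0.33000565 -0.03053501]
```

View pics/w5c.png

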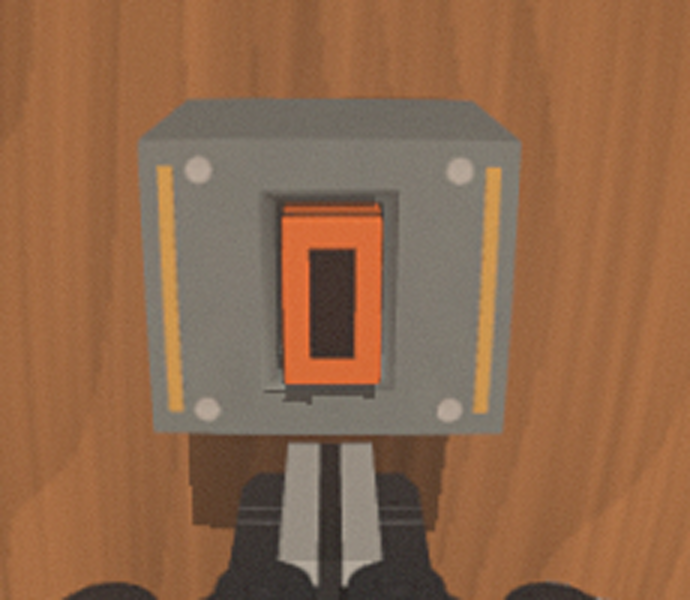

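The cartridge sits low and upright in bay B. Its top face, about (282,213) to (381,384), is only slightly above the rim, so the catch holds it, and the fingers are clear. Handing in.

```bash
python3 -c "
from cell import job_done
print(job_done())"
```

```text
the job is handed in; nothing more can be done
None
```

The orange cartridge was released from its first bay, drawn out and pressed into the other bay, where the last picture shows it upright and caught; I handed the job in at about 25.5 s with no press reading above 10.2 N, but got no verdict back.

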